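# Knock a stuck brooch out of its forming die

### The arm

A 6-joint arm with a two-finger parallel gripper is mounted at the origin on the work surface. World frame = base frame: x ahead of the robot, y to its left, z up, the work surface at z = 0. Lengths are in m, angles in degrees, forces in N, time in s.
With the tool pointing down it reaches from about 0.4 to 0.825 m from the base axis. Payload 7 kg.
Tool frame: the origin (TCP) lies at the very end of the fingers, on their centre line; the grasp point (between the pads) lies 19 mm behind it (ctrl.tcp_to_grasp is the distance from the TCP to the grasp point, in m); z points along the fingers, x is the direction in which the jaws open and shut, and the axes are right-handed (so a half turn about z gives the same grasp; the last joint's range is limited). The gripper opens to 88 mm and grips with 3 to 60 N. Pads are 19 mm wide; open, the fingers measure 130 mm over their backs; the gripper's body (78 mm by 193 mm) begins 47 mm behind the grasp point.
Start: joints at [86.408, 20.546, 0.682, 0, -70.136, -16.507], TCP at [0.232, 0.634, 0.227] pointing down, gripper open.
Joint ranges: [-176.03, 176.03], [-82.01, 121.73], [-58.28, 71.71], [-173.87, 95.51], [-174.79, -0.11], [-173.66, 173.66]. Speed limits (degrees/s): [136.94, 136.94, 172.46, 180, 180, 180].

### API

Orientations are given as [roll, pitch, yaw] about the fixed x, y, z axes, in that order (R = Rz(yaw) Ry(pitch) Rx(roll)).
In Python, from plant import sensors, vision, ticket, ctrl gives the robot as it stands. The module is installed in compiled form; this text tells all that it offers.
- The arm moves only by the tool drive_tool, never from a script. Its argument "moves" is a list of rows, each a list of 6 numbers: the shift along the tool's x, y, z in units of 0.15 m (1.0 is 0.15 m), then the turn, a rotation vector about the tool's x, y, z in units of 60 degrees (1.0 is 60 degrees). In form: [[dx, dy, dz, rx, ry, rz], ...]. A call has 1 to 8 rows; each row is the pose to reach, as a shift and turn from the pose measured when the call began, along the tool's axes at that moment; what a row does not reach only later rows make up. A row lasts 1/10 s, in which the tool goes at most 50 mm and 8.59 degrees, less where a joint would pass 70% of its speed; a pose out of reach is approached as far as the arm can. A call with a number of a shift or a turn outside -1 to 1 is refused whole. A call with a gripper value outside its range is refused whole. "fingers" is the opening, from -1 (shut) to 1 (fully open), set as the call begins (left out, the last holds). The fingers move at their own pace and stop on an object; the grip force is fixed at half the most. Time passes only in rows, so rows that repeat a pose let the fingers close. It gives the time, the measured TCP pose, the force and the opening at its end, in the units of the state.
- sensors.get_obs(): the state, without advancing time (a new reading comes with each control period).
- vision.snapshot(name): name is "scene" or "side" or "wrist"; returns a dict with "pixels" (420x560x3 uint8, red, green, blue), "fx", "fy", "cx", "cy" (pixels), "R" (3x3) and "t" (3): a world point X has camera coordinates R X + t. Camera axes: x right, y down, z forward; pixel columns grow to the right and rows downward; lengths in m; the calibration is good to about 2 mm. A picture is of the moment at which its call begins. There is no depth.
- ticket.close_job(): hands the job in, once; it reports no verdict.
The state is a dict: "clock": time; "joint_pos": joint angles; "qvel": joint speeds; "tau": joint torques, N m; "tool_pos": TCP position; "orientation": TCP orientation; "force": force on the tool from outside, world axes, zero at the start; "moment": the same for the moment, N m; "opening": finger opening in m.
Only numpy, scipy, OpenCV 4.12 (cv2) and the standard library are available. Lean on these libraries where they do the work, as an engineer would, in place of code of your own. Each camera call takes 0.05 s, during which the arm holds its last target.

### The job

A brass brooch blank is stuck down in the cavity of the small forming die. Take the knockout tool by its upright bar, bring its foot in under the die from the open front, feel gently for the hidden guide hole with the rod (never force it) and push the rod up until the brooch snaps up past the four sprung rollers and stays resting level on top of them; then draw the tool down and out and stand it upright on the table, well clear of the die, leaving the other things where they are.

Things in the scene. Friction and masses are not known exactly. Their poses are not given: they have to be found in the camera images.
- die_cavity (a point): Forming die: flat steel block 70 (x) by 110 (y) by 24 mm on two side legs, like a bridge; fixed. Point: centre of the round cavity (46 mm wide, 11 mm deep), level with the block's top face, 104 mm above the table. z up, x from the open front of the bridge to its back. Four sprung rollers around the mouth (tops at 109 mm, brackets 111 mm) overlap the brooch's rim and hold it down.
- die_front (a point): Point on the table below the middle of the block's front edge, 35 mm in front (-x) of the cavity's axis; axes as die_cavity. Below the block it is open from front to back: legs' inner faces 90 mm apart, free height 80 mm. The table in front is clear for 120 mm from this point over the width of the bridge.
- guide_ref (a point): Point on the flat underside of the guide plate below the die, 80 mm above the table, straight below the cavity's centre; axes as die_cavity. The plate has one through slot, 22 mm in x by 10 mm in y, 6 mm deep. Clamped with slack: the slot's centre lies up to 12 mm to either side of this point along y (exact in x). It is hidden and must be felt for. Over 30 N from the rod harms the plate and the die.
- pad_ref (a point): Centre of the underside, at rest, of the ejector pad (34 mm wide) below the brooch, 7 mm above guide_ref; axes as die_cavity. The rod, anywhere in the slot, lifts it and the pad lifts the brooch evenly. Freeing the brooch takes about 6 to 12 N; the rod tip must go 20 to 22 mm above guide_ref to bring it level past all four rollers; the pad's hard stop is at 23 mm. Let go, the pad drops back; the brooch stays up.
- brooch_mid (a point): The stuck brooch blank: round brass disc, 44 mm wide, 8 mm thick, rounded rim, low flower relief on top, 60 g. Point: its centre, half-way up. Stuck: 97 mm above the table (7 mm below die_cavity). Freed and resting on the rollers: about 110 mm above the table (6 mm above die_cavity).
- bar_grip (a point): Loose knockout tool (0.3 to 0.4 kg) standing on its foot: flat foot, upright bar, short upright rod. Point: on the bar's axis, 135 mm above the foot's underside, where to grip (bar top at 150 mm). z up, x from bar to rod. Bar 14 mm thick in x, 24 mm wide in y; gripped across the 14 mm it best resists the lever of the push. Gripped here the fingers pass above the die.
- rod_tip (a point): Top end of the knockout tool's rod, 52 mm above the foot's underside, 52 mm ahead (x) of the bar's axis; axes as bar_grip. The rod is 8 mm thick, its tip slightly chamfered, and stands 42 mm out of the foot. The foot is 10 mm thick, 40 mm wide, and reaches from 22 mm behind the bar's axis to 62 mm ahead of it.
- jar: Bystander, to be left alone: closed glass jar with steel lid, 60 mm wide, 100 mm high; origin under its centre.
- hammer: Bystander, to be left alone: small hammer lying flat, 200 mm long.
- screwdriver: Bystander, to be left alone: screwdriver lying flat.
- dish: Bystander, to be left alone: shallow round brass dish, 112 mm wide, 18 mm high; origin under its centre.
There are look-alikes about, which are no part of the job. What is meant by the part that bears bar_grip is not purple or turquoise, and is the larger of those in its own colour.

How it is judged:
By the outcome, as a careful person would: the job done as asked, in the order asked, and still so for the second after the job is handed in, with the robot touching nothing.
It also fails if it takes over 69 s, if anything falls off the work surface, if the arm or the gripper's body presses on something with over 40 N, if the wrist force passes 120 N, or if a joint passes its speed limit or range.

## Working session

There is one attempt and no reset: what is moved stays moved. The work goes in short steps, Python scripts to look and compute and a tool call to move; the robot and the scene stay as the last step left them, time stands still between calls to the robot, and variables do not carry over. Pictures are saved under pics/ and viewed, and the job is handed in when it is done.

Besides the shell and the picture viewer there is one more tool, called as a command line: name --pt "numbers of a row" for each row, then --argument value for the rest. drive_tool: Moves the arm, as the interface text tells. Shifts and turns lie within -1 to 1; 1 stands for 0.15 m of shift or 60 degrees of turn. Its arguments: {"type":"object","properties":{"moves":{"type":"array"},"fingers":{"type":"number"}},"required":["moves"]}

```bash
mkdir -p pics; python3 - <<'E'
from plant import sensors, vision, ctrl
import cv2,numpy as np,pickle
print(sensors.get_obs(), ctrl.tcp_to_grasp)
for n in ["scene","side","wrist"]:
    s=vision.snapshot(n); pickle.dump(s,open(f'pics/{n}0.pkl','wb'))
    cv2.imwrite(f'pics/{n}0.png',s["pixels"][:,:,::-1])
    print(n,s['fx'],s['cx'],s['cy'],s['R'],s['t'], -np.array(s['R']).T@s['t'])
E
```

```text
{'clock': 0.0, 'joint_pos': array([ 8.64080557e+01,  2.05924348e+01,  6.33671783e-01, -1.80732113e-02,
       -7.01363398e+01, -1.65092010e+01]), 'qvel': array([-0.14974797, -0.07691874,  0.00082046, -0.0645414 ,  0.09297344,
       -0.07211097]), 'tau': array([ 9.57072116e-04, -5.82713234e+01,  2.93070441e+01,  6.99766651e+00,
        7.16846334e-03, -1.57981781e-04]), 'tool_pos': array([0.23182722, 0.63342125, 0.22561707]), 'orientation': array([-1.79989262e+02, -9.60103664e-02, -1.10107309e+02]), 'force': array([-0.47279672, -0.21184597, -0.48734921]), 'moment': array([-0.05776737, -0.02084826, -0.06050872]), 'opening': 0.08760940246426757} 0.0188
scene 546.730713402195 274.223729255861 202.89893989060548 [[ 0.80905576  0.58771925  0.00385496]
 [ 0.47894698 -0.65548966 -0.58390333]
 [-0.34064434  0.47425667 -0.81181404]] [-0.44148149 -0.26086738  1.41474076] [ 0.96404822 -0.58247895  0.99788698]
side 413.6040598497607 279.726949062008 216.09947811900165 [[-0.91662133 -0.39967291 -0.00817967]
 [-0.25712958  0.60512863 -0.75346116]
 [ 0.30608777 -0.68853533 -0.65744154]] [0.49926049 0.27679329 0.95627512] [0.23610044 0.69047455 0.84133177]
wrist 357.3026143397351 276.48680959395665 208.50720767685164 [[-0.34439154 -0.93882456  0.00170424]
 [-0.90662787  0.33305098  0.25904239]
 [-0.24376295  0.0876669  -0.96586445]] [ 0.67431759 -0.03245858  0.39020911] [0.29791995 0.60966786 0.38414806]
```

View pics/scene0.png

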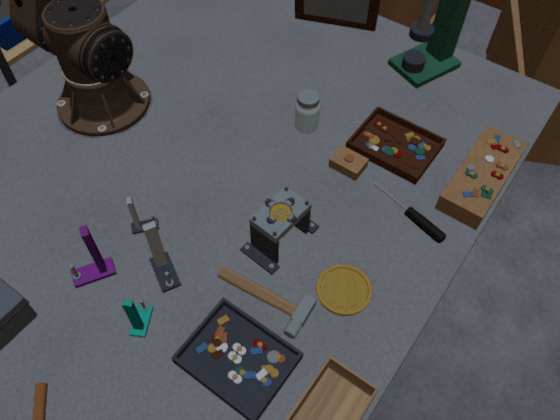

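View pics/side0.png

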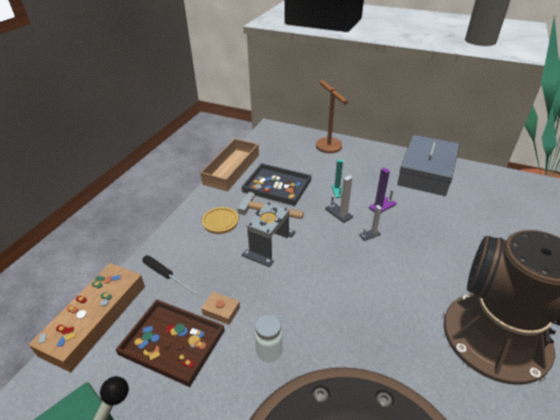

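View pics/wrist0.png

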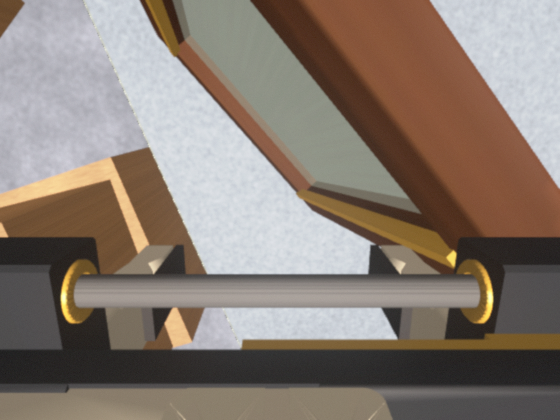

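```bash
python3 - <<'E'
import cv2
a=cv2.imread('pics/scene0.png'); b=cv2.imread('pics/side0.png')
cv2.imwrite('pics/z1.png',cv2.resize(a[180:330,50:250],None,fx=4,fy=4,interpolation=cv2.INTER_CUBIC))
cv2.imwrite('pics/z2.png',cv2.resize(a[170:290,220:340],None,fx=5,fy=5,interpolation=cv2.INTER_CUBIC))
cv2.imwrite('pics/z3.png',cv2.resize(b[150:270,230:410],None,fx=4.4,fy=4.4,interpolation=cv2.INTER_CUBIC))
E
```

```text
(no output)
```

View pics/z1.png

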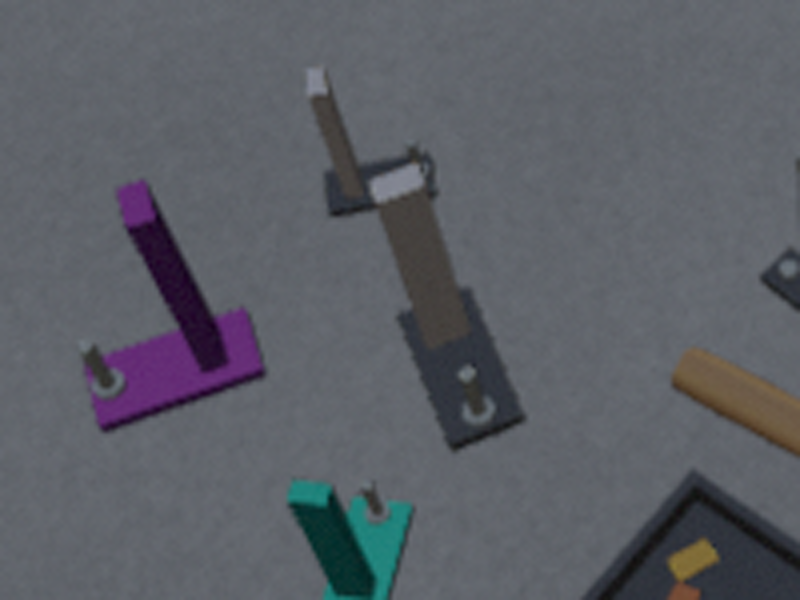

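View pics/z2.png

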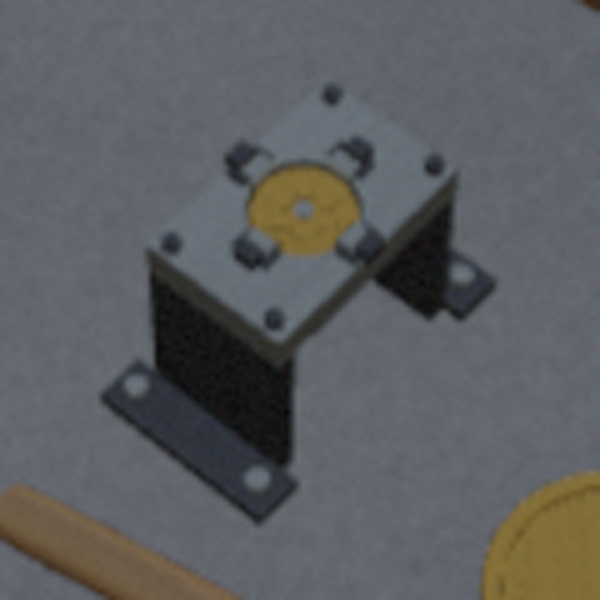

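View pics/z3.png

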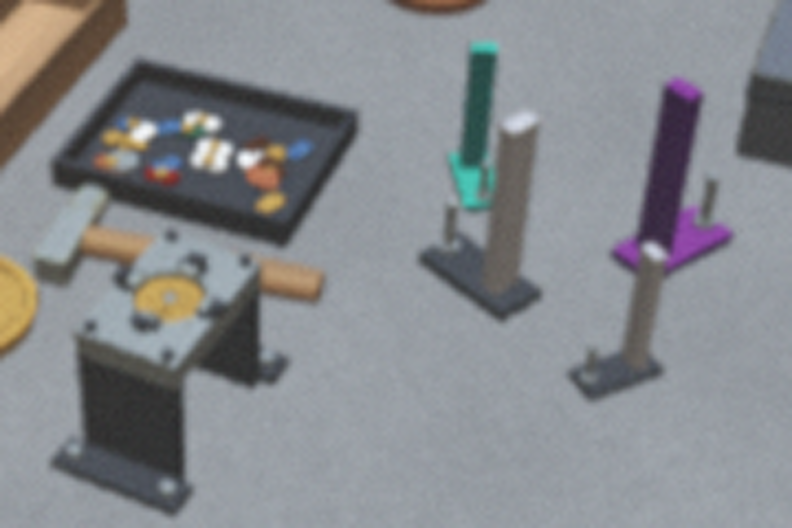

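```bash
cat > h.py <<'E'
import numpy as np,pickle
def ray(s,u,v):
    R=np.array(s['R']);t=np.array(s['t'])
    return -R.T@t, R.T@np.array([(u-s['cx'])/s['fx'],(v-s['cy'])/s['fy'],1])
def pl(s,u,v,z):
    c,d=ray(s,u,v); return c+d*(z-c[2])/d[2]
def tri(*rs):
    A=np.zeros((3,3));b=np.zeros(3)
    for c,d in rs:
        d=d/np.linalg.norm(d);P=np.eye(3)-np.outer(d,d);A+=P;b+=P@c
    return np.linalg.solve(A,b)
def proj(s,X):
    p=np.array(s['R'])@X+s['t']; return np.array([s['fx']*p[0]/p[2]+s['cx'],s['fy']*p[1]/p[2]+s['cy']])
E
python3 - <<'E'
from h import *
np.set_printoptions(precision=4,suppress=True)
S=pickle.load(open('pics/scene0.pkl','rb'));D=pickle.load(open('pics/side0.pkl','rb'))
z1=lambda x,y:((x+.5)/4-.5+50,(y+.5)/4-.5+180)
z2=lambda x,y:((x+.5)/5-.5+220,(y+.5)/5-.5+170)
z3=lambda x,y:((x+.5)/4.4-.5+230,(y+.5)/4.4-.5+150)
for n,a,b,z in [('bartop',z1(398,185),z3(519,122),.15),('rod',z1(467,373),z3(450,208),.052),('brooch',z2(303,209),z3(170,298),.101)]:
    print(n,tri(ray(S,*a),ray(D,*b)),pl(S,*a,z),pl(D,*b,z))
print('screws scene',[pl(S,*z2(*p),.106) for p in [(332,94),(434,164),(275,319),(172,243)]])
print('screws side',[pl(D,*z3(*p),.106) for p in [(172,236),(247,261),(168,355),(91,326)]])
print('foot corners',[pl(S,*z1(*p),.01) for p in [(402,316),(472,290),(523,417),(452,445)]])
print('foot corners side',[pl(D,*z3(*p),.01) for p in [(420,257),(455,234),(541,294),(503,314)]])
print('bartop corners',[pl(S,*z1(*p),.15) for p in [(369,182),(417,164),(426,185),(379,205)]])
print('dish',pl(S,344,290,.01),'hammer end',pl(S,222,276,.01),'head',pl(S,300,315,.01),'jar',pl(S,307,125,.0))
E
```

```text
bartop [ 0.4491 -0.2655  0.1471] [ 0.452  -0.2663  0.15  ] [ 0.4475 -0.2625  0.15  ]
rod [ 0.4938 -0.288   0.0463] [ 0.4961 -0.2899  0.052 ] [ 0.4924 -0.2806  0.052 ]
brooch [ 0.6085 -0.0683  0.1002] [ 0.6096 -0.0684  0.101 ] [ 0.6074 -0.068   0.101 ]
screws scene [array([ 0.5878, -0.0176,  0.106 ]), array([ 0.6413, -0.0223,  0.106 ]), array([ 0.6331, -0.1197,  0.106 ]), array([ 0.5795, -0.115 ,  0.106 ])]
screws side [array([ 0.6288, -0.1178,  0.106 ]), array([ 0.5752, -0.1137,  0.106 ]), array([ 0.5846, -0.016 ,  0.106 ]), array([ 0.638, -0.021,  0.106])]
foot corners [array([ 0.4255, -0.2721,  0.01  ]), array([ 0.4442, -0.2392,  0.01  ]), array([ 0.515 , -0.2789,  0.01  ]), array([ 0.4969, -0.3113,  0.01  ])]
foot corners side [array([ 0.5082, -0.2707,  0.01  ]), array([ 0.4933, -0.305 ,  0.01  ]), array([ 0.4182, -0.2656,  0.01  ]), array([ 0.4363, -0.2353,  0.01  ])]
bartop corners [array([ 0.44 , -0.273,  0.15 ]), array([ 0.451 , -0.2525,  0.15  ]), array([ 0.4624, -0.2586,  0.15  ]), array([ 0.4526, -0.2795,  0.15  ])]
dish [ 0.7881 -0.0965  0.01  ] hammer end [ 0.5714 -0.2158  0.01  ] head [ 0.7473 -0.1926  0.01  ] jar [0.4703 0.2435 0.    ]
```

```bash
cat >> h.py <<'E'
from scipy.spatial.transform import Rotation as Ro
def rows(target,rpy):
    from plant import sensors
    o=sensors.get_obs(); R0=Ro.from_euler('xyz',o['orientation'],degrees=True); R1=Ro.from_euler('xyz',rpy,degrees=True)
    d=R0.inv().apply(np.array(target)-o['tool_pos'])/.15; r=(R0.inv()*R1).as_rotvec(degrees=True)/60
    print('t',round(o['clock'],2),'pos',o['tool_pos'].round(4),'rpy',o['orientation'].round(2),'F',o['force'].round(1),'M',o['moment'].round(2),'op',round(o['opening'],4))
    print('need',d.round(3),r.round(3))
E
python3 - <<'E'
from h import *
S=pickle.load(open('pics/scene0.pkl','rb'));D=pickle.load(open('pics/side0.pkl','rb'))
z1=lambda x,y:((x+.5)/4-.5+50,(y+.5)/4-.5+180)
z3=lambda x,y:((x+.5)/4.4-.5+230,(y+.5)/4.4-.5+150)
for a,b in [((317,80),(653,252)),((134,195),(682,90)),((311,493),(483,48))]: print(tri(ray(S,*z1(*a)),ray(D,*z3(*b))))
rows([.40,.40,.27],[180,0,-160])
E
```

```text
[ 0.34478208 -0.22619195  0.10173864]
[ 0.35823517 -0.34150864  0.14915339]
[ 0.50970362 -0.39318828  0.11097098]
t 0.15 pos [0.2319 0.6335 0.2259] rpy [-1.7999e+02 -7.0000e-02 -1.1010e+02] F [-0.1  0.   0.4] M [0.02 0.01 0.01] op 0.0874
need [ 1.077 -1.588 -0.293] [-0.001 -0.001  0.832]
```

drive_tool --pt "1 -1 -0.3 0 0 0.8" --pt "1 -1 -0.3 0 0 0.8" --pt "1 -1 -0.3 0 0 0.8" --pt "1 -1 -0.3 0 0 0.8" --pt "1 -1 -0.3 0 0 0.8" --pt "1 -1 -0.3 0 0 0.8"

```text
clock: 0.75
tool_pos: [0.3222, 0.439, 0.2724]
orientation: [180.0, 0.0, -158.6]
force: [-0.6, 0.2, 0.1]
opening: 0.0879
```

```bash
python3 -c "
from h import *
rows([.46,.22,.27],[180,0,-190])
from plant import sensors;print(sensors.get_obs()['joint_pos'])"
```

```text
t 0.75 pos [0.3222 0.439  0.2724] rpy [ 1.7997e+02  3.0000e-02 -1.5857e+02] F [-0.6  0.2  0.1] M [0.15 0.03 0.02] op 0.0879
need [-0.321 -1.694  0.016] [0.001 0.    0.524]
[ 7.43461714e+01  6.61790601e+00 -1.17295654e+01  5.83837891e-03
 -7.16131191e+01 -5.29137395e+01]
```

drive_tool --pt "-0.3 -1 0 0 0 0.5" --pt "-0.3 -1 0 0 0 0.5" --pt "-0.3 -1 0 0 0 0.5" --pt "-0.3 -1 0 0 0 0.5"

```text
clock: 1.15
tool_pos: [0.4206, 0.3123, 0.2725]
orientation: [180.0, 0.0, 170.9]
force: [-0.6, 0.7, -0.8]
opening: 0.0876
```

```bash
python3 -c "
from h import *
rows([.52,.0,.27],[180,0,-208])"
```

```text
t 1.15 pos [0.4206 0.3123 0.2725] rpy [1.7999e+02 2.0000e-02 1.7093e+02] F [-0.6  0.7 -0.8] M [0.21 0.02 0.03] op 0.0876
need [-0.982 -1.951  0.017] [0.    0.    0.315]
```

drive_tool --pt "-0.5 -1 0 0 0 0.3" --pt "-0.5 -1 0 0 0 0.3" --pt "-0.5 -1 0 0 0 0.3" --pt "-0.5 -1 0 0 0 0.3"

```text
clock: 1.55
tool_pos: [0.4712, 0.1491, 0.2725]
orientation: [-180.0, 0.0, 152.8]
force: [-0.5, -0.0, 1.1]
opening: 0.0877
```

```bash
python3 -c "
from h import *
rows([.47,-.2,.27],[180,0,-208])"
```

```text
t 1.55 pos [0.4712 0.1491 0.2725] rpy [-1.8000e+02  1.0000e-02  1.5276e+02] F [-0.5 -0.   1.1] M [ 0.17 -0.14  0.05] op 0.0877
need [-1.058 -2.073  0.017] [-0.     0.     0.013]
```

drive_tool --pt "-0.5 -1 0 0 0 0" --pt "-0.5 -1 0 0 0 0" --pt "-0.5 -1 0 0 0 0" --pt "-0.5 -1 0 0 0 0"

```text
clock: 1.95
tool_pos: [0.4683, -0.0216, 0.2726]
orientation: [-180.0, 0.0, 152.7]
force: [0.0, 1.1, 0.8]
opening: 0.0879
```

drive_tool --pt "-0.5 -1 0 0 0 0" --pt "-0.5 -1 0 0 0 0" --pt "-0.5 -1 0 0 0 0" --pt "-0.5 -1 0 0 0 0"

```text
clock: 2.35
tool_pos: [0.4652, -0.1925, 0.2724]
orientation: [-180.0, -0.0, 152.5]
force: [-0.3, -0.8, -1.5]
opening: 0.0875
```

```bash
python3 -c "
from h import *
rows([.45,-.264,.22],[180,0,-208])"
```

```text
t 2.35 pos [ 0.4652 -0.1925  0.2724] rpy [-1.7995e+02 -2.0000e-02  1.5251e+02] F [-0.3 -0.8 -1.5] M [ 0.17 -0.11 -0.05] op 0.0875
need [-0.13  -0.469  0.35 ] [-0.001 -0.     0.009]
```

drive_tool --pt "-0.13 -0.47 0.35 0 0 0.009" --pt "-0.13 -0.47 0.35 0 0 0.009" --pt "-0.13 -0.47 0.35 0 0 0.009" --pt "-0.13 -0.47 0.35 0 0 0.009"

```text
clock: 2.75
tool_pos: [0.4492, -0.2648, 0.2192]
orientation: [-179.9, -0.1, 151.8]
force: [1.3, 0.4, 0.2]
opening: 0.0875
```

```bash
cat > snap.py <<'E'
import sys,cv2,pickle
from plant import vision
for n in sys.argv[2:]:
    s=vision.snapshot(n); pickle.dump(s,open(f'pics/{n}{sys.argv[1]}.pkl','wb')); cv2.imwrite(f'pics/{n}{sys.argv[1]}.png',s["pixels"][:,:,::-1])
E
python3 snap.py 1 wrist scene side; python3 -c "
from h import *
rows([.45,-.264,.116],[180,0,-208])"
```

```text
t 2.9 pos [ 0.4507 -0.2636  0.2209] rpy [-1.7997e+02  7.0000e-02  1.5203e+02] F [0.1 0.1 0.3] M [ 0.12 -0.11 -0.04] op 0.0875
need [ 0.003 -0.004  0.699] [-0.     0.001  0.   ]
```

View pics/wrist1.png

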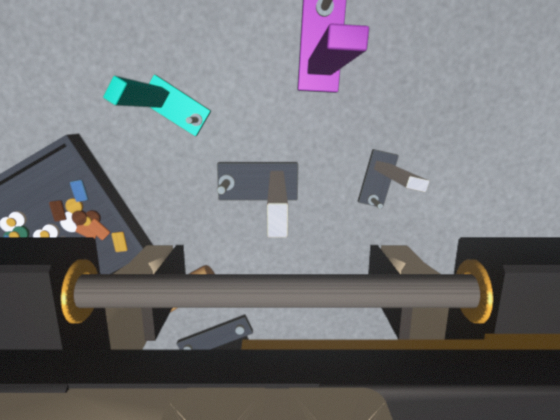

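View pics/scene1.png

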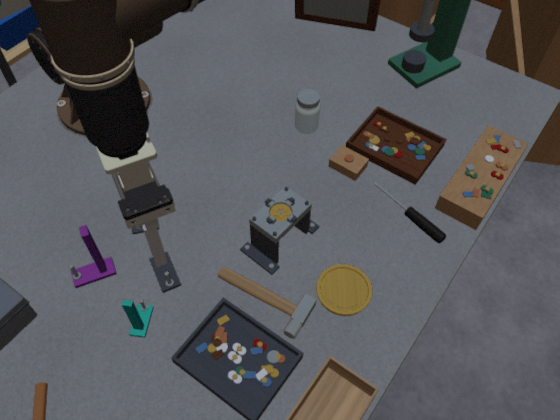

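View pics/side1.png

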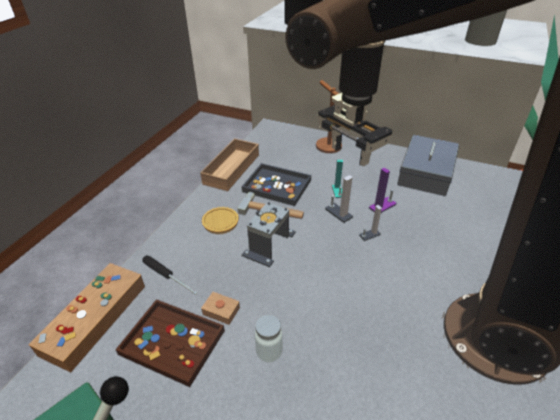

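```bash
python3 - <<'E'
import cv2
a=cv2.imread('pics/wrist1.png')
cv2.imwrite('pics/z4.png',cv2.resize(a[150:250,205:310],None,fx=6,fy=6,interpolation=cv2.INTER_CUBIC))
E
```

```text
(no output)
```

View pics/z4.png

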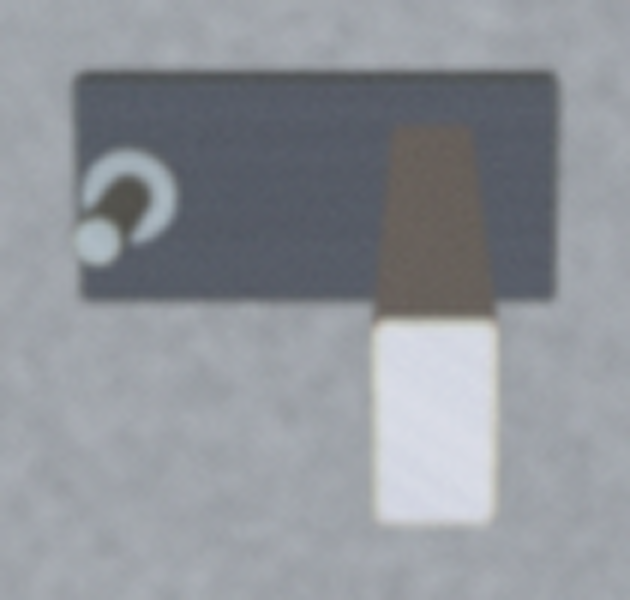

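```bash
python3 - <<'E'
from h import *
np.set_printoptions(precision=4,suppress=True)
W=pickle.load(open('pics/wrist1.pkl','rb'))
z=lambda x,y:((x+.5)/6-.5+205,(y+.5)/6-.5+150)
print('bt',[pl(W,*z(*p),.15) for p in [(374,320),(496,320),(496,524),(374,524),(435,422)]])
print('rod',pl(W,*z(97,243),.052))
f=[pl(W,*z(*p),.01) for p in [(76,72),(559,72),(556,299),(82,299)]];print(f,np.mean(f,0))
for a,b in[(0,1),(3,2)]:
    v=f[a]-f[b];print(np.degrees(np.arctan2(v[1],v[0])))
E
```

```text
bt [array([ 0.4495, -0.2788,  0.15  ]), array([ 0.4377, -0.2725,  0.15  ]), array([ 0.4487, -0.2516,  0.15  ]), array([ 0.4607, -0.2581,  0.15  ]), array([ 0.4491, -0.2654,  0.15  ])]
rod [ 0.4952 -0.2895  0.052 ]
[array([ 0.4931, -0.3123,  0.01  ]), array([ 0.4201, -0.2732,  0.01  ]), array([ 0.439 , -0.2379,  0.01  ]), array([ 0.5126, -0.2774,  0.01  ])] [ 0.4662 -0.2752  0.01  ]
-28.202245637062934
-28.21613249339206
```

```bash
python3 -c "
from h import *
rows([.4492,-.265,.116],[180,0,151.8])"
```

```text
t 2.9 pos [ 0.4507 -0.2636  0.2209] rpy [-1.7997e+02  7.0000e-02  1.5203e+02] F [0.1 0.1 0.3] M [ 0.12 -0.11 -0.04] op 0.0875
need [ 0.005 -0.013  0.699] [-0.     0.001  0.004]
```

drive_tool --pt "0.005 -0.013 0.2 0 0 0.004" --pt "0.005 -0.013 0.4 0 0 0.004" --pt "0.005 -0.013 0.6 0 0 0.004" --pt "0.005 -0.013 0.7 0 0 0.004" --pt "0.005 -0.013 0.7 0 0 0.004"

```text
clock: 3.4
tool_pos: [0.4486, -0.2638, 0.1145]
orientation: [-179.9, -0.1, 151.9]
force: [-0.8, 0.1, 0.7]
opening: 0.0876
```

```bash
python3 snap.py 2 side; python3 -c "
from h import *
rows([.4492,-.265,.116],[180,0,151.8])"
```

```text
t 3.45 pos [ 0.4495 -0.2643  0.116 ] rpy [-1.7995e+02  4.0000e-02  1.5189e+02] F [-0.3  0.6 -0. ] M [ 0.05 -0.12  0.02] op 0.0879
need [-0.    -0.005  0.   ] [-0.001  0.001  0.001]
```

View pics/side2.png

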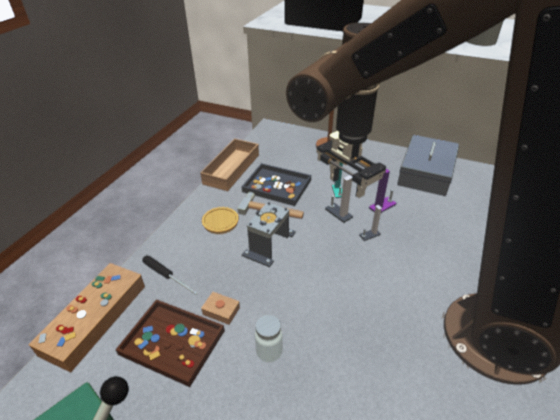

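Bar lies between the fingers. Close.

drive_tool --pt "0 -0.005 0 0 0 0" --pt "0 -0.005 0 0 0 0" --pt "0 -0.005 0 0 0 0" --pt "0 -0.005 0 0 0 0" --pt "0 -0.005 0 0 0 0" --pt "0 -0.005 0 0 0 0" --pt "0 -0.005 0 0 0 0" --pt "0 -0.005 0 0 0 0" --fingers -1

```text
clock: 4.25
tool_pos: [0.4491, -0.265, 0.1159]
orientation: [-180.0, 0.0, 151.9]
force: [0.8, -0.3, -0.4]
opening: 0.0292
```

drive_tool --pt "0 0 0 0 0 0" --pt "0 0 0 0 0 0" --pt "0 0 0 0 0 0" --pt "0 0 0 0 0 0"

```text
clock: 4.65
tool_pos: [0.4488, -0.2649, 0.1157]
orientation: [-179.9, -0.0, 151.9]
force: [-0.5, -0.1, -1.3]
opening: 0.014
```

```bash
python3 -c "
from h import *
rows([.4492,-.265,.116],[180,0,151.8])"
```

```text
t 4.65 pos [ 0.4488 -0.2649  0.1157] rpy [-179.95   -0.    151.87] F [-0.5 -0.1 -1.3] M [ 0.14 -0.01 -0.03] op 0.014
need [-0.002  0.001 -0.002] [-0.001 -0.     0.001]
```

drive_tool --pt "0 0 -0.05 0 0 0" --pt "0 0 -0.1 0 0 0" --pt "0 0 -0.1 0 0 0"

```text
clock: 4.95
tool_pos: [0.4497, -0.2651, 0.1321]
orientation: [-180.0, 0.1, 151.9]
force: [0.2, -0.8, -3.4]
opening: 0.014
```

```bash
python3 snap.py 3 side;  python3 -c "
from h import *
rows([.464,-.055,.129],[180,0,175])
rows([.455,-.16,.129],[180,0,163.5])"
```

```text
t 5.0 pos [ 0.4494 -0.265   0.1315] rpy [-1.7997e+02  8.0000e-02  1.5188e+02] F [-0.4 -0.3 -3.5] M [ 0.08  0.01 -0.04] op 0.0139
need [0.574 1.281 0.015] [-0.001  0.001 -0.385]
t 5.0 pos [ 0.4494 -0.265   0.1315] rpy [-1.7997e+02  8.0000e-02  1.5188e+02] F [-0.4 -0.3 -3.5] M [ 0.08  0.01 -0.04] op 0.0139
need [0.297 0.635 0.016] [-0.001  0.001 -0.194]
```

View pics/side3.png

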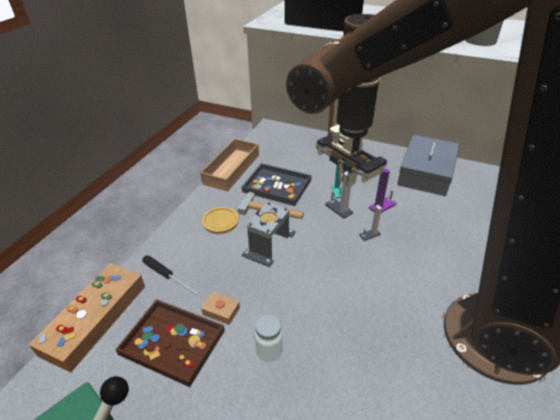

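drive_tool --pt "0.08 0.16 0 0 0 -0.05" --pt "0.15 0.32 0 0 0 -0.1" --pt "0.22 0.48 0 0 0 -0.15" --pt "0.3 0.64 0 0 0 -0.194" --pt "0.3 0.64 0 0 0 -0.194"

```text
clock: 5.5
tool_pos: [0.4549, -0.157, 0.1315]
orientation: [-180.0, 0.1, 163.7]
force: [0.1, -1.1, -3.9]
opening: 0.0134
```

```bash
python3 -c "
from h import *
rows([.464,-.055,.1315],[180,0,175])"
```

```text
t 5.5 pos [ 0.4549 -0.157   0.1315] rpy [-1.8000e+02  1.0000e-01  1.6371e+02] F [ 0.1 -1.1 -3.9] M [-0.11 -0.18 -0.01] op 0.0134
need [ 0.133  0.669 -0.   ] [-0.     0.002 -0.188]
```

drive_tool --pt "0.03 0.17 0 0 0 -0.05" --pt "0.07 0.34 0 0 0 -0.1" --pt "0.1 0.5 0 0 0 -0.15" --pt "0.133 0.67 0 0 0 -0.188" --pt "0.133 0.67 0 0 0 -0.188"

```text
clock: 6.0
tool_pos: [0.4646, -0.0531, 0.1316]
orientation: [180.0, 0.1, 175.2]
force: [-0.1, -0.5, -4.1]
opening: 0.0137
```

```bash
python3 snap.py 4 scene side wrist; python3 -c "
from h import *
rows([.5567,-.0635,.1315],[180,0,175])
import cv2
b=cv2.imread('pics/side4.png');cv2.imwrite('pics/z5.png',cv2.resize(b[130:270,220:400],None,fx=4.4,fy=4.2,interpolation=cv2.INTER_CUBIC))
b=cv2.imread('pics/scene4.png');cv2.imwrite('pics/z6.png',cv2.resize(b[130:270,170:350],None,fx=4.4,fy=4.2,interpolation=cv2.INTER_CUBIC))"
```

```text
t 6.15 pos [ 0.4638 -0.0552  0.1314] rpy [-1.7997e+02  7.0000e-02  1.7498e+02] F [-0.3 -0.9 -3.8] M [ 0.02 -0.    0.  ] op 0.0136
need [-0.622 -0.001 -0.   ] [-0.     0.001 -0.   ]
```

View pics/z5.png

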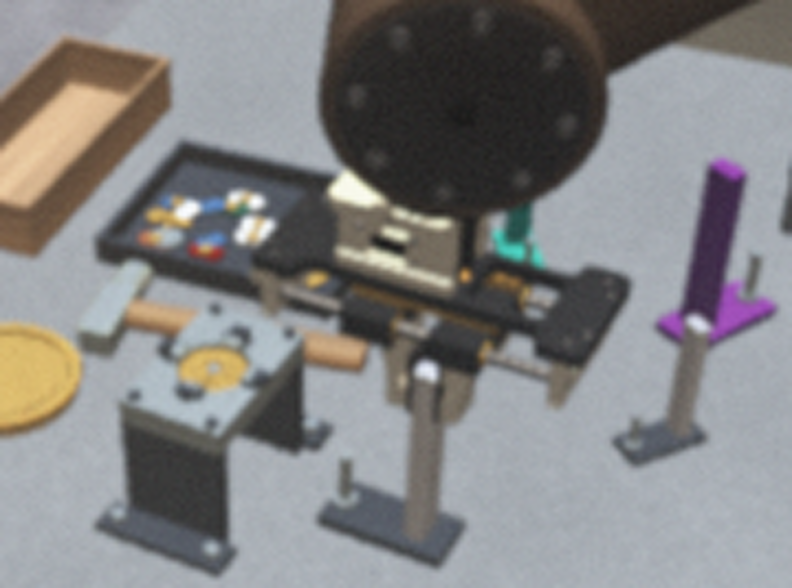

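View pics/z6.png

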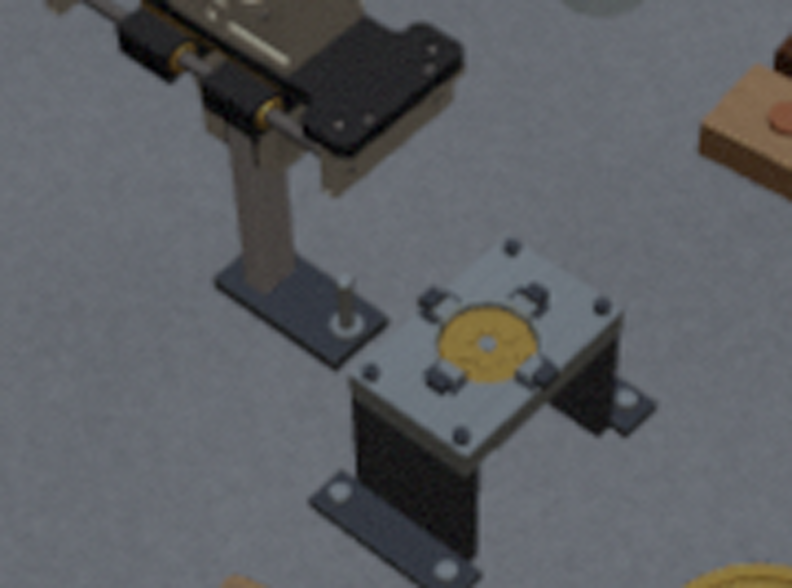

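View pics/wrist4.png

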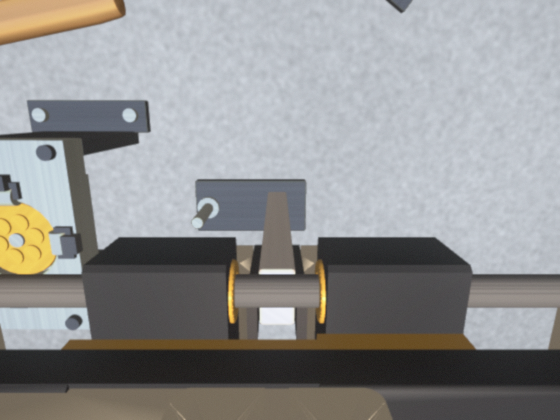

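```bash
python3 - <<'E'
from h import *
np.set_printoptions(precision=4,suppress=True)
S=pickle.load(open('pics/scene4.pkl','rb'));D=pickle.load(open('pics/side4.pkl','rb'));W=pickle.load(open('pics/wrist4.pkl','rb'))
z5=lambda x,y:((x+.5)/4.4-.5+220,(y+.5)/4.2-.5+130)
z6=lambda x,y:((x+.5)/4.4-.5+170,(y+.5)/4.2-.5+130)
rs,rd=z6(345,281),z5(346,462); bs,bd=z6(487,344),z5(213,369)
for z,n,a,b,w in [(.068,'rod',rs,rd,(197,224)),(.102,'brooch',bs,bd,(15.5,240.5))]:
    print(n,tri(ray(S,*a),ray(D,*b)),pl(S,*a,z),pl(D,*b,z),pl(W,*w,z))
print([pl(W,*w,.106) for w in [(45,152),(73,322)]])
p=np.array([.4638,-.0552]);e=np.array([np.cos(np.radians(-5)),np.sin(np.radians(-5))]);print('rod fk',p+.052*e)
E
```

```text
rod [ 0.5155 -0.0558  0.0624] [ 0.5194 -0.0585  0.068 ] [ 0.5125 -0.0513  0.068 ] [ 0.5163 -0.059   0.068 ]
brooch [ 0.6089 -0.0681  0.0998] [ 0.6104 -0.0691  0.102 ] [ 0.6072 -0.0662  0.102 ] [ 0.6097 -0.0682  0.102 ]
[array([ 0.5782, -0.1152,  0.106 ]), array([ 0.587 , -0.0172,  0.106 ])]
rod fk [ 0.5156 -0.0597]
```

drive_tool --pt "-0.12 0 0 0 0 0" --pt "-0.24 0 0 0 0 0" --pt "-0.36 0 0 0 0 0" --pt "-0.48 0 0 0 0 0" --pt "-0.58 0 0 0 0 0" --pt "-0.622 0 0 0 0 0" --pt "-0.622 0 0 0 0 0"

```text
clock: 6.85
tool_pos: [0.5568, -0.0642, 0.1309]
orientation: [-180.0, 0.0, 174.9]
force: [-0.2, 0.7, -3.2]
opening: 0.0138
```

```bash
python3 snap.py 5 scene side; python3 -c "
from h import *
rows([.5572,-.0636,.1315],[180,0,175])
import cv2
b=cv2.imread('pics/side5.png');cv2.imwrite('pics/z7.png',cv2.resize(b[130:270,220:400],None,fx=4.4,fy=4.2,interpolation=cv2.INTER_CUBIC))
b=cv2.imread('pics/scene5.png');cv2.imwrite('pics/z8.png',cv2.resize(b[130:270,170:350],None,fx=4.4,fy=4.2,interpolation=cv2.INTER_CUBIC))"
```

```text
t 6.95 pos [ 0.5557 -0.0639  0.1311] rpy [-179.96   -0.    174.92] F [ 0.2 -0.8 -3. ] M [0.09 0.07 0.01] op 0.0139
need [-0.009  0.003 -0.003] [-0.001 -0.    -0.001]
```

View pics/z7.png

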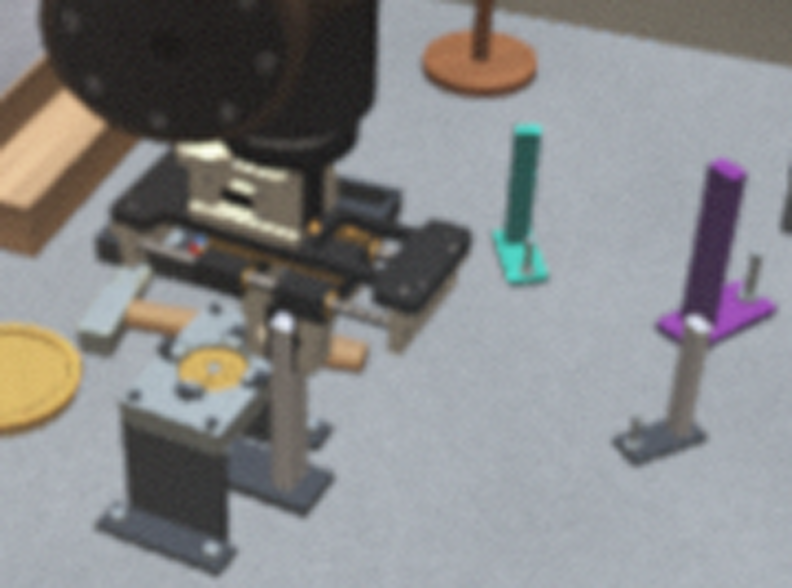

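View pics/z8.png

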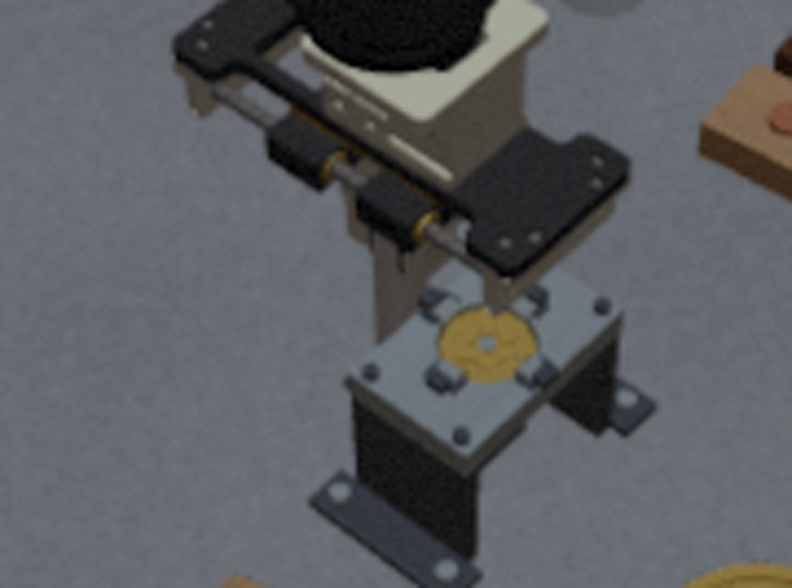

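drive_tool --pt "-0.009 0 -0.03 0 0 0" --pt "-0.009 0 -0.055 0 0 0" --pt "-0.009 0 -0.07 0 0 0" --pt "-0.009 0 -0.07 0 0 0"

```text
clock: 7.35
tool_pos: [0.5574, -0.0638, 0.1424]
orientation: [-180.0, 0.1, 174.9]
force: [0.9, 0.6, -3.5]
opening: 0.0141
```

drive_tool --pt "0 0 -0.007 0 0 0" --pt "0 0 -0.007 0 0 0"

```text
clock: 7.55
tool_pos: [0.5574, -0.0637, 0.1437]
orientation: [-180.0, 0.1, 174.9]
force: [-0.1, -0.0, -3.6]
opening: 0.0135
```

drive_tool --pt "0 0 -0.007 0 0 0" --pt "0 0 -0.007 0 0 0"

```text
clock: 7.75
tool_pos: [0.5575, -0.0637, 0.1449]
orientation: [-180.0, 0.1, 174.9]
force: [0.3, 0.4, -2.9]
opening: 0.0138
```

drive_tool --pt "0 0 -0.007 0 0 0" --pt "0 0 -0.007 0 0 0"

```text
clock: 7.95
tool_pos: [0.5576, -0.0637, 0.146]
orientation: [-180.0, 0.1, 175.0]
force: [0.7, 0.2, -3.8]
opening: 0.014
```

drive_tool --pt "0 0 -0.007 0 0 0" --pt "0 0 -0.007 0 0 0"

```text
clock: 8.15
tool_pos: [0.5577, -0.0637, 0.1472]
orientation: [-180.0, 0.1, 175.0]
force: [-0.2, 0.3, -3.9]
opening: 0.0139
```

drive_tool --pt "0 0 -0.007 0 0 0" --pt "0 0 -0.007 0 0 0"

```text
clock: 8.35
tool_pos: [0.5578, -0.0637, 0.1484]
orientation: [-180.0, 0.1, 175.0]
force: [0.3, -0.3, -3.7]
opening: 0.0138
```

```bash
python3 snap.py 6 wrist side; python3 -c "
from h import *
rows([.5572,-.0636,.1315],[180,0,175])
import cv2
b=cv2.imread('pics/side6.png');cv2.imwrite('pics/z9.png',cv2.resize(b[130:270,220:400],None,fx=4.4,fy=4.2,interpolation=cv2.INTER_CUBIC))"
```

```text
t 8.45 pos [ 0.5577 -0.0637  0.1483] rpy [-1.7999e+02  1.3000e-01  1.7495e+02] F [-1.  -0.3 -3.9] M [ 0.11 -0.05 -0.04] op 0.0137
need [0.004 0.    0.112] [-0.     0.002 -0.001]
```

View pics/z9.png

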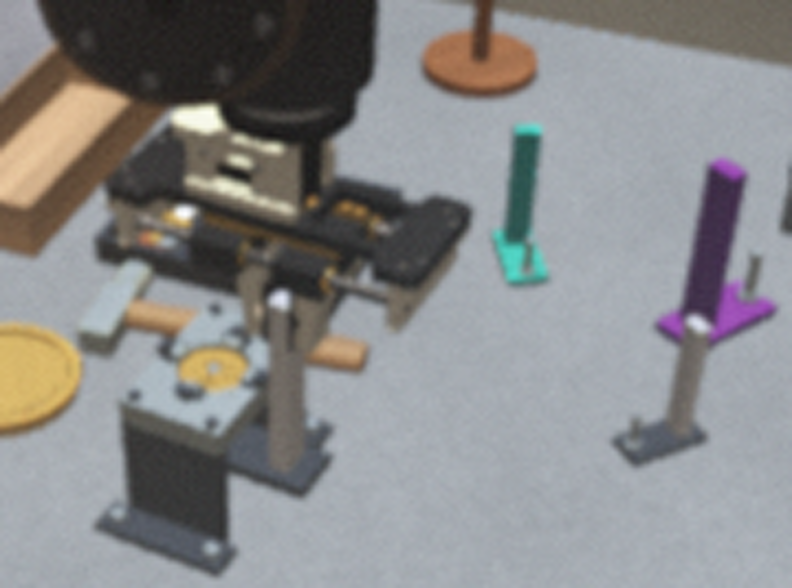

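View pics/wrist6.png

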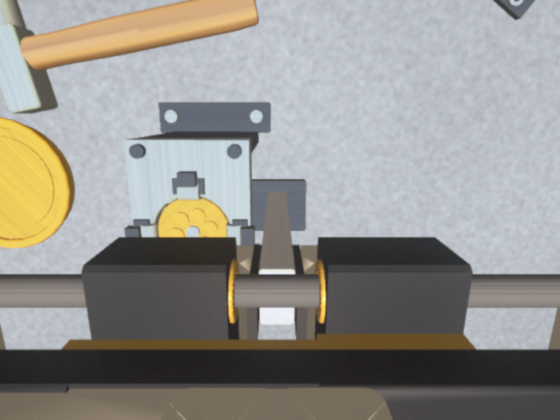

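drive_tool --pt "0 0 -0.007 0 0 0" --pt "0 0 -0.007 0 0 0"

```text
clock: 8.65
tool_pos: [0.5578, -0.0637, 0.1495]
orientation: [-180.0, 0.1, 175.0]
force: [-0.9, 0.3, -4.5]
opening: 0.0139
```

drive_tool --pt "0 0 -0.007 0 0 0" --pt "0 0 -0.007 0 0 0"

```text
clock: 8.85
tool_pos: [0.5578, -0.0637, 0.1507]
orientation: [-180.0, 0.1, 175.0]
force: [-0.2, -0.0, -4.2]
opening: 0.0138
```

drive_tool --pt "0 0 -0.007 0 0 0" --pt "0 0 -0.007 0 0 0"

```text
clock: 9.05
tool_pos: [0.5577, -0.0637, 0.1516]
orientation: [-180.0, 0.1, 175.0]
force: [-0.2, 0.4, -5.7]
opening: 0.0136
```

drive_tool --pt "0 0 -0.007 0 0 0" --pt "0 0 -0.007 0 0 0"

```text
clock: 9.25
tool_pos: [0.5577, -0.0637, 0.1522]
orientation: [-180.0, 0.1, 174.9]
force: [3.0, -1.3, -9.4]
opening: 0.0135
```

drive_tool --pt "0 0 -0.007 0 0 0" --pt "0 0 -0.007 0 0 0"

```text
clock: 9.45
tool_pos: [0.5577, -0.0636, 0.153]
orientation: [-180.0, 0.1, 174.9]
force: [3.3, -0.2, -11.6]
opening: 0.014
```

```bash
python3 snap.py 7 wrist side; python3 -c "
from h import *
rows([.5572,-.0636,.1315],[180,0,175])
import cv2
b=cv2.imread('pics/side7.png');cv2.imwrite('pics/z10.png',cv2.resize(b[170:260,230:310],None,fx=8,fy=6.5,interpolation=cv2.INTER_CUBIC))
b=cv2.imread('pics/wrist7.png');cv2.imwrite('pics/z11.png',cv2.resize(b[90:340,100:330],None,fx=2.4,fy=2.4,interpolation=cv2.INTER_CUBIC))"
```

```text
t 9.55 pos [ 0.5576 -0.0637  0.1531] rpy [-1.7999e+02  1.0000e-01  1.7494e+02] F [  3.4  -0.6 -10.8] M [-0.22 -1.09 -0.03] op 0.0143
need [0.003 0.    0.144] [-0.     0.002 -0.001]
```

View pics/z10.png

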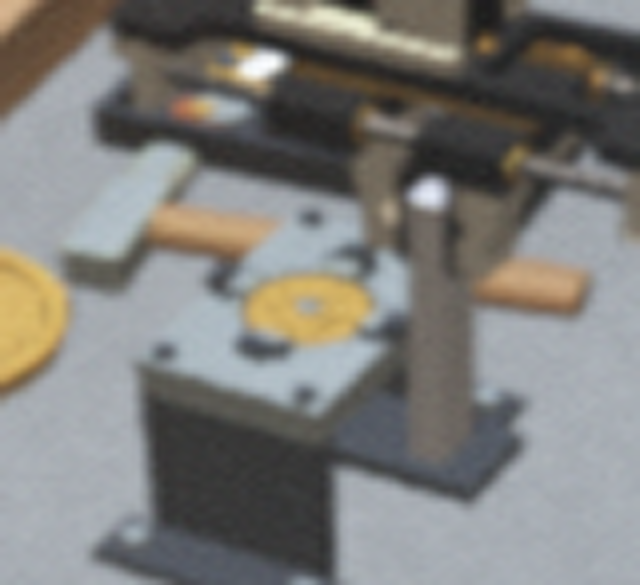

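View pics/z11.png

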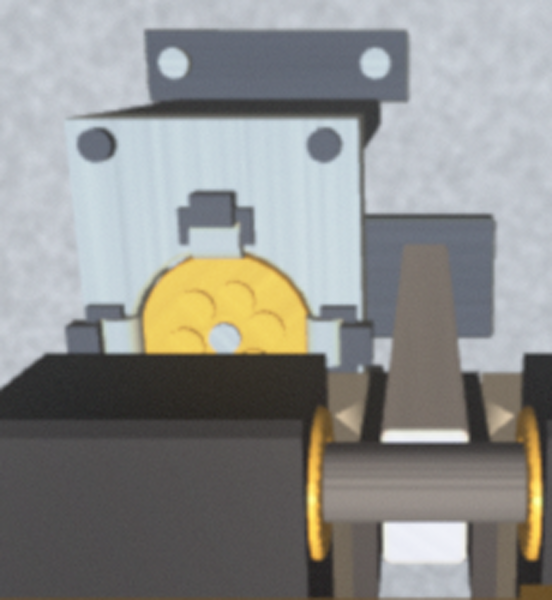

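drive_tool --pt "0 0 -0.007 0 0 0" --pt "0 0 -0.007 0 0 0"

```text
clock: 9.75
tool_pos: [0.5577, -0.0637, 0.1545]
orientation: [-180.0, 0.1, 174.9]
force: [2.3, -0.5, -8.4]
opening: 0.0137
```

drive_tool --pt "0 0 -0.007 0 0 0" --pt "0 0 -0.007 0 0 0"

```text
clock: 9.95
tool_pos: [0.5577, -0.0637, 0.1559]
orientation: [-180.0, 0.1, 174.9]
force: [1.6, 0.7, -7.1]
opening: 0.0137
```

drive_tool --pt "0 0 -0.007 0 0 0" --pt "0 0 -0.007 0 0 0"

```text
clock: 10.15
tool_pos: [0.5576, -0.0637, 0.1574]
orientation: [-180.0, 0.1, 175.0]
force: [-0.1, -0.3, -4.6]
opening: 0.0141
```

Force peaked (~8 N net) then fell: it is moving. Keep going.

drive_tool --pt "0 0 -0.007 0 0 0" --pt "0 0 -0.007 0 0 0"

```text
clock: 10.35
tool_pos: [0.5576, -0.0637, 0.1589]
orientation: [-180.0, 0.2, 175.0]
force: [-0.1, 0.2, -3.4]
opening: 0.014
```

drive_tool --pt "0 0 -0.007 0 0 0" --pt "0 0 -0.007 0 0 0"

```text
clock: 10.55
tool_pos: [0.5576, -0.0637, 0.1603]
orientation: [-180.0, 0.2, 175.0]
force: [-0.5, -0.5, -4.5]
opening: 0.0141
```

drive_tool --pt "0 0 -0.007 0 0 0" --pt "0 0 -0.007 0 0 0"

```text
clock: 10.75
tool_pos: [0.5577, -0.0638, 0.1616]
orientation: [-180.0, 0.2, 175.0]
force: [-0.2, -0.6, -3.3]
opening: 0.0136
```

```bash
python3 snap.py 8 wrist side scene; python3 -c "
from h import *
rows([.5572,-.0636,.1315],[180,0,175])
import cv2
b=cv2.imread('pics/side8.png');cv2.imwrite('pics/z12.png',cv2.resize(b[170:260,230:310],None,fx=8,fy=6.5,interpolation=cv2.INTER_CUBIC))
b=cv2.imread('pics/scene8.png');cv2.imwrite('pics/z14.png',cv2.resize(b[170:290,220:340],None,fx=5,fy=5,interpolation=cv2.INTER_CUBIC))
b=cv2.imread('pics/wrist8.png');cv2.imwrite('pics/z13.png',cv2.resize(b[90:340,100:330],None,fx=2.4,fy=2.4,interpolation=cv2.INTER_CUBIC))"
```

```text
t 10.9 pos [ 0.5578 -0.0637  0.1615] rpy [-179.99    0.18  174.96] F [ 0.4  0.3 -4. ] M [ 0.16 -0.    0.02] op 0.0137
need [0.004 0.001 0.2  ] [-0.     0.003 -0.001]
```

View pics/z12.png

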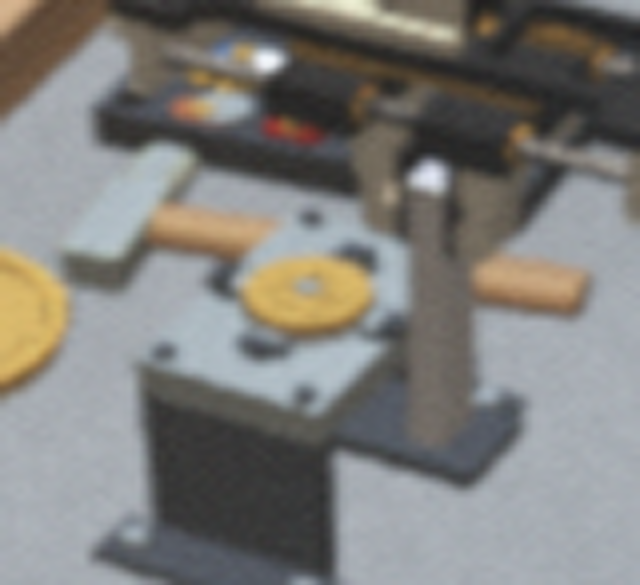

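View pics/z14.png

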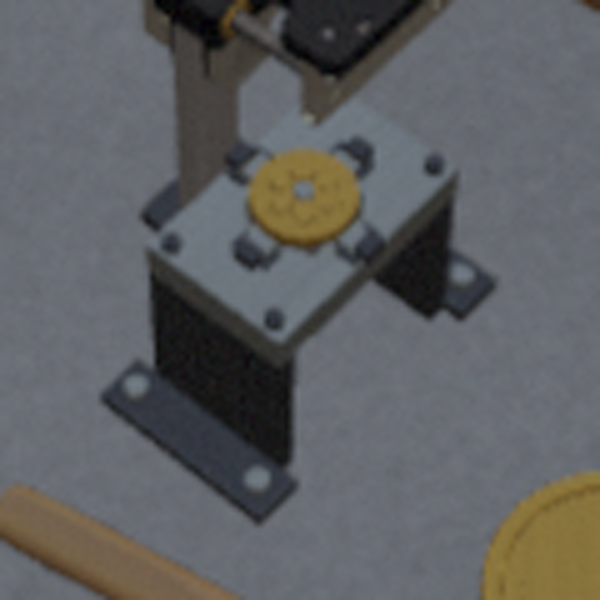

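View pics/z13.png

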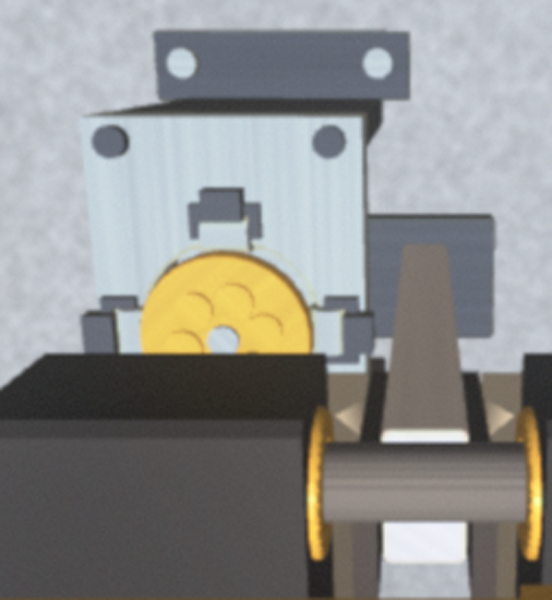

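drive_tool --pt "0 0 -0.007 0 0 0" --pt "0 0 -0.007 0 0 0"

```text
clock: 11.1
tool_pos: [0.5577, -0.0638, 0.1626]
orientation: [-180.0, 0.2, 175.0]
force: [-0.3, 0.7, -3.5]
opening: 0.0139
```

drive_tool --pt "0 0 -0.007 0 0 0" --pt "0 0 -0.007 0 0 0"

```text
clock: 11.3
tool_pos: [0.5577, -0.0638, 0.1637]
orientation: [-180.0, 0.2, 175.0]
force: [-0.7, 0.3, -3.8]
opening: 0.014
```

drive_tool --pt "0 0 -0.007 0 0 0" --pt "0 0 -0.007 0 0 0"

```text
clock: 11.5
tool_pos: [0.5576, -0.0637, 0.1648]
orientation: [-180.0, 0.2, 175.0]
force: [0.2, 0.7, -4.6]
opening: 0.0139
```

```bash
python3 snap.py 9 side scene; python3 -c "
from h import *
rows([.5572,-.0636,.1315],[180,0,175])
import cv2
b=cv2.imread('pics/side9.png');cv2.imwrite('pics/z15.png',cv2.resize(b[170:260,230:310],None,fx=8,fy=6.5,interpolation=cv2.INTER_CUBIC))
b=cv2.imread('pics/scene9.png');cv2.imwrite('pics/z16.png',cv2.resize(b[170:290,220:340],None,fx=5,fy=5,interpolation=cv2.INTER_CUBIC))"
```

```text
t 11.6 pos [ 0.5576 -0.0638  0.1648] rpy [-1.7999e+02  1.7000e-01  1.7496e+02] F [ 0.2  0.2 -4.4] M [ 0.13  0.07 -0.01] op 0.0138
need [0.004 0.001 0.222] [-0.     0.003 -0.001]
```

View pics/z15.png

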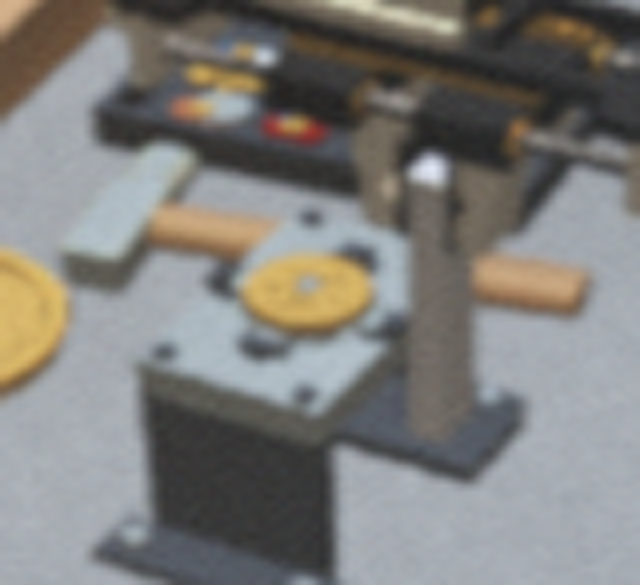

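View pics/z16.png

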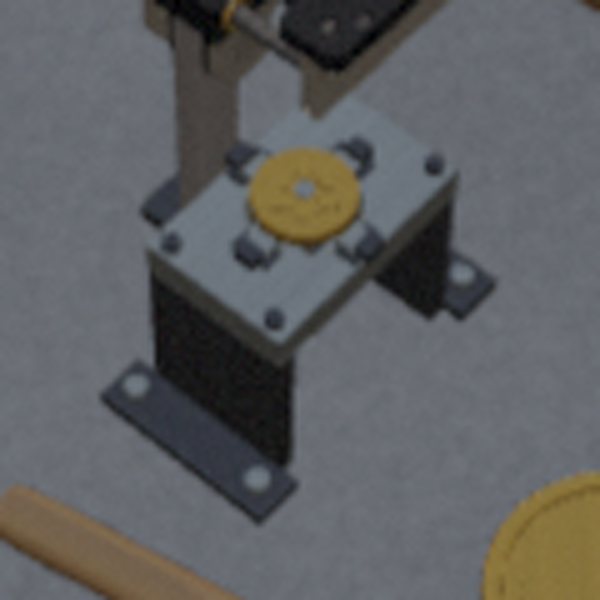

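drive_tool --pt "0 0 0.03 0 0 0" --pt "0 0 0.06 0 0 0" --pt "0 0 0.09 0 0 0" --pt "0 0 0.12 0 0 0" --pt "0 0 0.15 0 0 0" --pt "0 0 0.18 0 0 0" --pt "0 0 0.21 0 0 0" --pt "0 0 0.226 0 0 0"

```text
clock: 12.4
tool_pos: [0.5575, -0.0638, 0.1303]
orientation: [-180.0, 0.1, 175.0]
force: [-0.8, -0.2, -4.1]
opening: 0.014
```

drive_tool --pt "0 0 0 0 0 0"

```text
clock: 12.5
tool_pos: [0.5574, -0.0638, 0.1299]
orientation: [-180.0, 0.1, 175.0]
force: [-0.4, 0.0, -3.1]
opening: 0.0138
```

```bash
python3 snap.py 10 side scene; python3 -c "
from h import *
rows([.5572,-.0636,.1315],[180,0,175])
import cv2
b=cv2.imread('pics/side10.png');cv2.imwrite('pics/z17.png',cv2.resize(b[170:260,230:310],None,fx=8,fy=6.5,interpolation=cv2.INTER_CUBIC))
b=cv2.imread('pics/scene10.png');cv2.imwrite('pics/z18.png',cv2.resize(b[170:290,220:340],None,fx=5,fy=5,interpolation=cv2.INTER_CUBIC))"
```

```text
t 12.6 pos [ 0.5576 -0.0638  0.1302] rpy [-1.7998e+02  1.3000e-01  1.7496e+02] F [ 0.   0.2 -4.2] M [ 0.14 -0.02  0.  ] op 0.0139
need [ 0.002  0.001 -0.008] [-0.     0.002 -0.001]
```

View pics/z17.png

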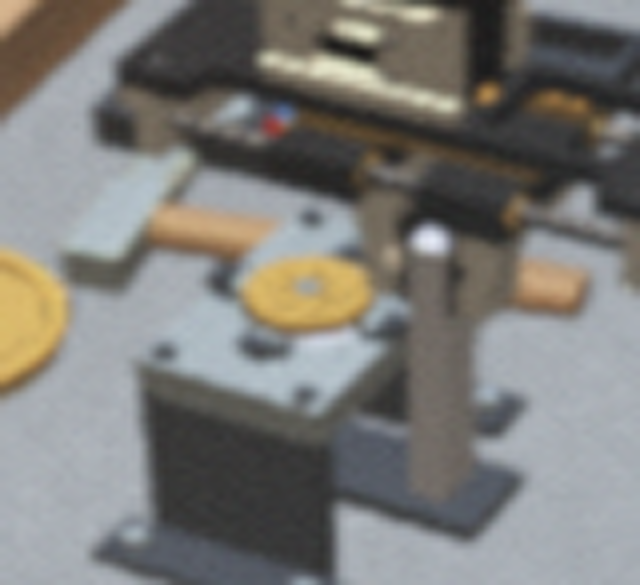

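View pics/z18.png

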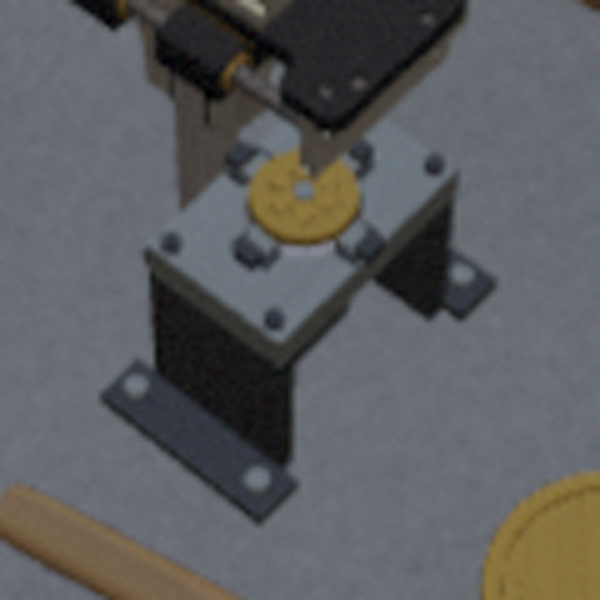

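drive_tool --pt "0.1 0 0 0 0 0" --pt "0.2 0 0 0 0 0" --pt "0.32 0 0 0 0 0" --pt "0.44 0 0 0 0 0" --pt "0.56 0 0 0 0 0" --pt "0.66 0 0 0 0 0" --pt "0.7 0 0 0 0 0" --pt "0.7 0 0 0 0 0"

```text
clock: 13.4
tool_pos: [0.4527, -0.0545, 0.1305]
orientation: [-180.0, 0.2, 175.0]
force: [-0.1, -0.2, -3.1]
opening: 0.0135
```

```bash
python3 -c "
from h import *
rows([.4515,-.16,.1302],[180,0,163.5])
rows([.449,-.265,.1302],[180,0,151.9])"
```

```text
t 13.4 pos [ 0.4527 -0.0545  0.1305] rpy [-180.      0.18  174.99] F [-0.1 -0.2 -3.1] M [ 0.12 -0.11 -0.04] op 0.0135
need [-0.053 -0.702  0.002] [0.    0.003 0.192]
t 13.4 pos [ 0.4527 -0.0545  0.1305] rpy [-180.      0.18  174.99] F [-0.1 -0.2 -3.1] M [ 0.12 -0.11 -0.04] op 0.0135
need [-0.098 -1.4    0.002] [0.001 0.003 0.385]
```

drive_tool --pt "-0.01 -0.14 0 0 0 0.04" --pt "-0.02 -0.28 0 0 0 0.08" --pt "-0.03 -0.42 0 0 0 0.12" --pt "-0.04 -0.56 0 0 0 0.16" --pt "-0.053 -0.7 0 0 0 0.192" --pt "-0.053 -0.7 0 0 0 0.192"

```text
clock: 14.0
tool_pos: [0.4524, -0.1616, 0.1304]
orientation: [180.0, 0.2, 163.3]
force: [0.1, 0.5, -3.7]
opening: 0.014
```

```bash
python3 -c "
from h import *
rows([.449,-.265,.1302],[180,0,151.9])"
```

```text
t 14.0 pos [ 0.4524 -0.1616  0.1304] rpy [180.     0.2  163.32] F [ 0.1  0.5 -3.7] M [-0.01  0.13 -0.02] op 0.014
need [-0.176 -0.667  0.002] [0.    0.003 0.19 ]
```

drive_tool --pt "-0.04 -0.14 0 0 0 0.04" --pt "-0.08 -0.28 0 0 0 0.08" --pt "-0.11 -0.42 0 0 0 0.12" --pt "-0.15 -0.56 0 0 0 0.16" --pt "-0.176 -0.667 0 0 0 0.19" --pt "-0.176 -0.667 0 0.003 0 0.19" --pt "-0.176 -0.667 0 0 0 0.19"

```text
clock: 14.7
tool_pos: [0.4493, -0.265, 0.1302]
orientation: [180.0, 0.2, 151.9]
force: [0.3, 1.0, -4.1]
opening: 0.0139
```

```bash
python3 snap.py 11 side scene wrist; python3 -c "
from h import *
rows([.449,-.265,.1165],[180,0,151.9])
import cv2
b=cv2.imread('pics/side11.png');cv2.imwrite('pics/z19.png',cv2.resize(b[130:270,220:400],None,fx=4.4,fy=4.2,interpolation=cv2.INTER_CUBIC))"
```

```text
t 14.85 pos [ 0.4493 -0.2645  0.1305] rpy [179.95   0.19 151.98] F [ 0.4 -0.6 -4.6] M [ 0.11 -0.01  0.04] op 0.0133
need [ 0.    -0.004  0.093] [0.001 0.003 0.001]
```

View pics/z19.png

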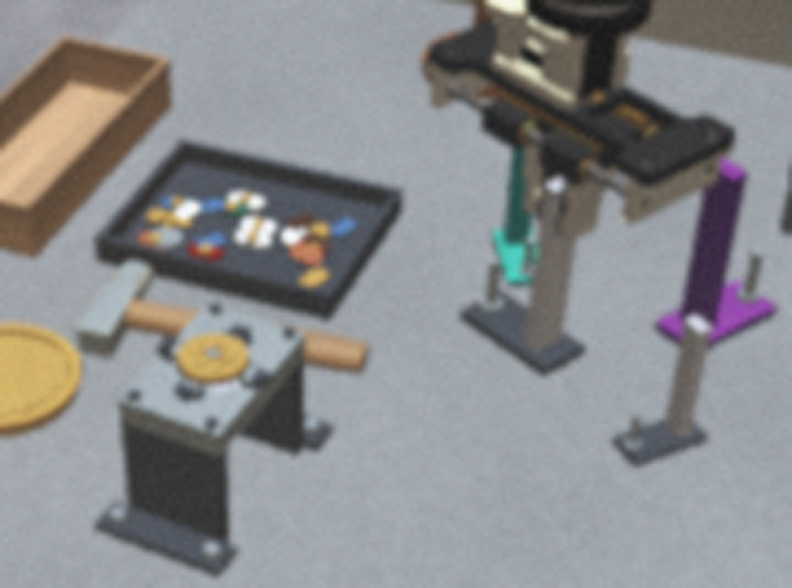

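View pics/scene11.png

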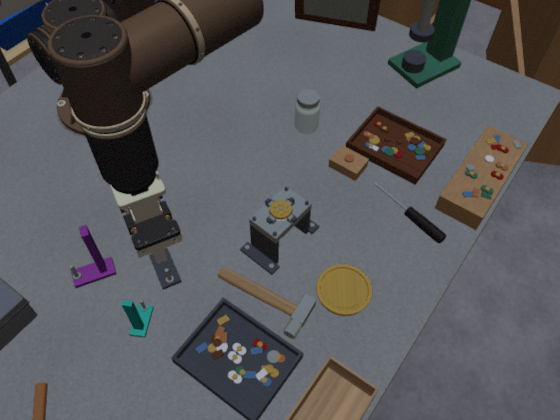

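drive_tool --pt "0 -0.003 0.03 0 0 0" --pt "0 -0.003 0.06 0 0 0" --pt "0 -0.003 0.085 0 0 0" --pt "0 -0.003 0.085 0 0 0"

```text
clock: 15.25
tool_pos: [0.4487, -0.2646, 0.117]
orientation: [180.0, 0.1, 152.0]
force: [-0.2, 0.4, -3.6]
opening: 0.0135
```

drive_tool --pt "0 0 0.006 0 0 0" --pt "0 0 0.006 0 0 0"

```text
clock: 15.45
tool_pos: [0.4489, -0.2646, 0.1162]
orientation: [180.0, 0.1, 152.0]
force: [0.1, -0.5, -3.3]
opening: 0.0138
```

drive_tool --pt "0 0 0.006 0 0 0" --pt "0 0 0.006 0 0 0"

```text
clock: 15.65
tool_pos: [0.4491, -0.2647, 0.1161]
orientation: [180.0, 0.2, 152.0]
force: [-1.2, 3.0, 4.2]
opening: 0.0137
```

drive_tool --pt "0 0 0.004 0 0 0" --pt "0 0 0.004 0 0 0"

```text
clock: 15.85
tool_pos: [0.4491, -0.2648, 0.1161]
orientation: [180.0, 0.2, 152.0]
force: [-2.8, 3.4, 6.5]
opening: 0.0137
```

drive_tool --pt "0 0 0 0 0 0" --pt "0 0 0 0 0 0" --pt "0 0 0 0 0 0" --pt "0 0 0 0 0 0" --pt "0 0 0 0 0 0" --pt "0 0 0 0 0 0" --fingers 0.5

```text
clock: 16.45
tool_pos: [0.4491, -0.2648, 0.1161]
orientation: [180.0, 0.2, 152.0]
force: [0.4, -0.4, 0.4]
opening: 0.0564
```

drive_tool --pt "0 0 0 0 0 0" --pt "0 0 0 0 0 0" --pt "0 0 0 0 0 0"

```text
clock: 16.75
tool_pos: [0.4491, -0.2648, 0.1161]
orientation: [180.0, 0.2, 152.0]
force: [0.2, 0.3, -0.1]
opening: 0.0656
```

drive_tool --pt "0 0 -0.15 0 0 0" --pt "0 0 -0.35 0 0 0" --pt "0 0 -0.6 0 0 0" --pt "0 0 -0.85 0 0 0" --pt "0 0 -1 0 0 0" --pt "0 0 -1 0 0 0"

```text
clock: 17.35
tool_pos: [0.4503, -0.2653, 0.27]
orientation: [179.9, 0.6, 152.0]
force: [-0.3, 0.2, -0.1]
opening: 0.0657
```

```bash
python3 snap.py 12 side scene wrist; python3 -c "
from h import *
rows([.449,-.265,.1165],[180,0,151.9])
import cv2
b=cv2.imread('pics/side12.png');cv2.imwrite('pics/z20.png',cv2.resize(b[130:270,220:400],None,fx=4.4,fy=4.2,interpolation=cv2.INTER_CUBIC))
b=cv2.imread('pics/scene12.png');cv2.imwrite('pics/z21.png',cv2.resize(b[170:310,120:320],None,fx=4,fy=4,interpolation=cv2.INTER_CUBIC))"
```

```text
t 17.5 pos [ 0.4483 -0.2644  0.2654] rpy [1.7996e+02 1.5000e-01 1.5201e+02] F [-0.2  0.7 -0.3] M [ 0.11 -0.07 -0.08] op 0.0654
need [-0.004 -0.002  0.993] [0.001 0.003 0.002]
```

View pics/z20.png

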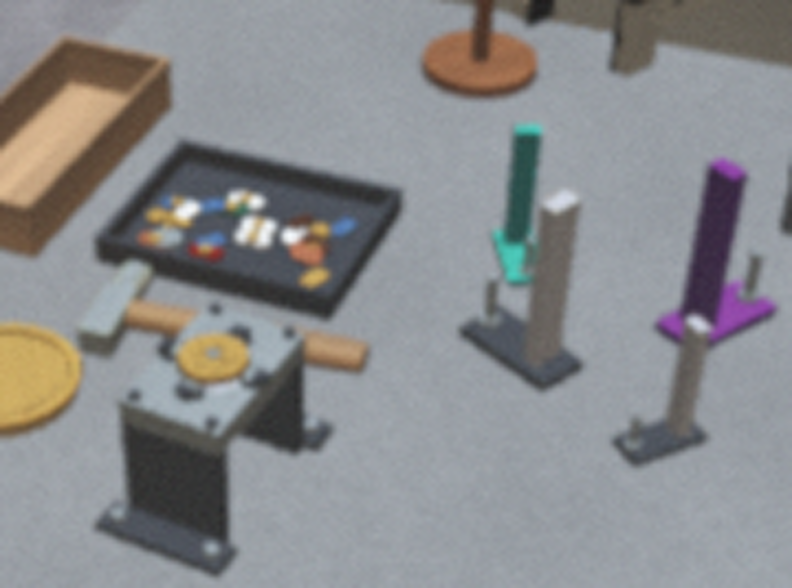

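View pics/z21.png

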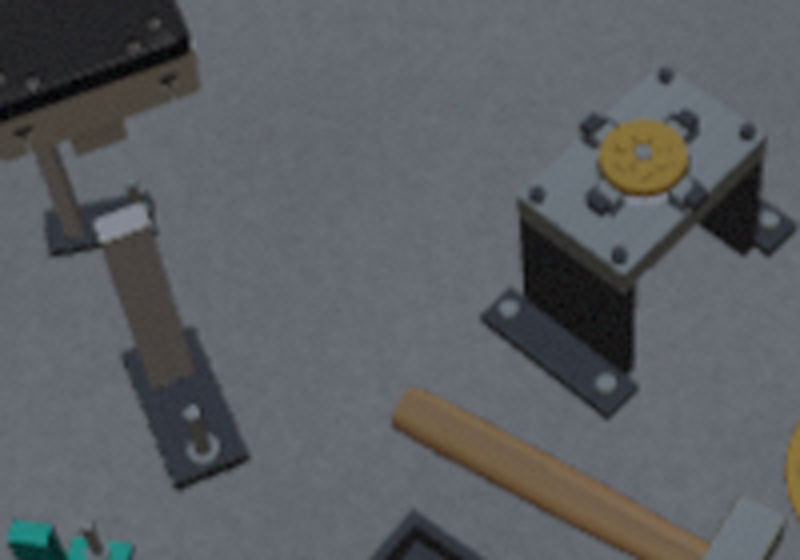

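View pics/wrist12.png

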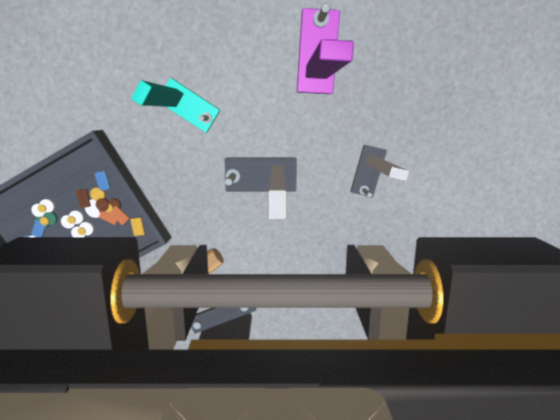

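```bash
python3 - <<'E'
from h import *
S=pickle.load(open('pics/scene12.pkl','rb'));D=pickle.load(open('pics/side12.pkl','rb'))
a=((643.5)/4-.5+120,(153)/4-.5+170); b=((213.5)/4.4-.5+220,(354.5)/4.2-.5+130)
print('brooch top',tri(ray(S,*a),ray(D,*b)))
from plant import ticket; print(ticket.close_job())
E
```

```text
brooch top [ 0.6086794  -0.06809939  0.11267416]
the job is handed in; nothing more can be done
None
```

The brooch is free and resting level on the four rollers, and the knockout tool is back standing upright at its original spot, well clear of the die. The job is handed in, finished at about 17.5 s of the 69 s allowed.

- **Gripping and entry:** I gripped the larger grey tool across the 14 mm of its bar and brought its foot in under the die from the open front. The rod went into the guide slot on the first gentle probe, so no sideways search was needed.
- **Pushing:** The rod met the pad at about 7.5 mm above guide_ref, against the expected 7 mm. The highest reading during the push was about 8 N above the tool's own weight. The force then dropped back as the brooch came free. The rod tip stopped about 21 mm above guide_ref, short of the 23 mm hard stop.
- **Last checks:** Triangulating from two cameras put the top of the brooch at about 113 mm above the table, against about 114 mm expected; before the push the same method gave about 100 mm. It stayed up and looked level after the tool was drawn out. In the final pictures the tool stands on its foot, and the hammer and the neighbouring look-alike tools are where they were. The last close-ups left out the jar and the screwdriver and showed only part of the dish. All three looked unmoved in the full scene picture just before I set the tool down, and the arm did not go near them after that.

No check failed. The two fixed cameras disagreed by about 2–4 mm (up to about 10 mm on the rod), so I averaged them and cross-checked with the wrist camera.

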